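Put the label rolls away on the dowel rack by size

TASK

Put the four loose label rolls away on the wooden dowel rack, standing on end, one over each dowel, in order of height: the tallest on the dowel at the label printer's end of the rack, then stepping down to the shortest at the other end. Lower each roll right down onto the rack's base before you let go of it, do not drop or knock over any roll, and leave the carton knife lying where it is.

Things in the scene. Friction and masses are not known exactly. Their poses are not given: they have to be found in the camera images.
- roll_32: Roll of blank white paper labels on a brown cardboard core, loose, standing on end on the bench: the shortest of the four, 32 mm high, outer diameter 62 mm, with a 40 mm round hole right through it from top to bottom. About 50 g. Origin: on the roll's axis, at its underside; z runs up along the axis.
- roll_54: Roll of blank white paper labels on a brown cardboard core, loose, standing on end on the bench: the second shortest, 54 mm high, outer diameter 62 mm, with a 40 mm round hole right through it from top to bottom. About 85 g. Origin: on the roll's axis, at its underside; z runs up along the axis.
- roll_76: Roll of blank white paper labels on a brown cardboard core, loose, standing on end on the bench: the second tallest, 76 mm high, outer diameter 62 mm, with a 40 mm round hole right through it from top to bottom. About 120 g. Origin: on the roll's axis, at its underside; z runs up along the axis.
- roll_102: Roll of blank white paper labels on a brown cardboard core, loose, standing on end on the bench: the tallest of the four, 102 mm high, outer diameter 62 mm, with a 40 mm round hole right through it from top to bottom. About 160 g. Origin: on the roll's axis, at its underside; z runs up along the axis.
- dowel_1: Dowel 1 of 4, counted from the rack's +y end: upright pale wooden post, 18 mm diameter, 40 mm high; a roll has 11 mm to spare all round it. Origin: on its axis at its foot, on the upper face of the base (15 mm above the bench). z up, y along the row to dowel_1, x across it. The dowels stand 90 mm apart along the middle of one fixed plywood base, 84 x 360 x 15 mm, turned up to 0.17 rad.
- dowel_2: Dowel 2 of 4, counted from the rack's +y end: upright pale wooden post, 18 mm diameter, 40 mm high; a roll has 11 mm to spare all round it. Origin: on its axis at its foot, on the upper face of the base (15 mm above the bench). z up, y along the row to dowel_1, x across it. The dowels stand 90 mm apart along the middle of one fixed plywood base, 84 x 360 x 15 mm, turned up to 0.17 rad.
- dowel_3: Dowel 3 of 4, counted from the rack's +y end: upright pale wooden post, 18 mm diameter, 40 mm high; a roll has 11 mm to spare all round it. Origin: on its axis at its foot, on the upper face of the base (15 mm above the bench). z up, y along the row to dowel_1, x across it. The dowels stand 90 mm apart along the middle of one fixed plywood base, 84 x 360 x 15 mm, turned up to 0.17 rad.
- dowel_4: Dowel 4 of 4, counted from the rack's +y end: upright pale wooden post, 18 mm diameter, 40 mm high; a roll has 11 mm to spare all round it. Origin: on its axis at its foot, on the upper face of the base (15 mm above the bench). z up, y along the row to dowel_1, x across it. The dowels stand 90 mm apart along the middle of one fixed plywood base, 84 x 360 x 15 mm, turned up to 0.17 rad.
- printer: Dark grey desktop label printer, fixed, 245 mm (x) by 200 mm (y) by 166 mm high, dark window on top, a label hanging out of its front. It stands on the bench beyond one end of the rack, left or right; a carton of black mailers (240 x 200 mm, its raised flap 150 mm high) stands beyond the other end. Origin: centre of its underside.
- knife: Yellow safety carton knife with a black grip and slide, lying loose and flat on the bench just beyond the rack, 155 mm long, 34 mm wide, 18 mm high, about 80 g. Not part of the job: leave it. Origin: at the bench under its middle; it is long along its x.
There are look-alikes about, which are no part of the job. What is shaped like the roll_32 but black is not meant. What is shaped like the roll_54 but yellow is not meant.

How it is judged:
At the end, for the whole second after the job is handed in: Each roll stands upright (within 0.06 rad) and at rest over its own dowel, axis within 14 mm of the dowel's, underside within 5 mm of the rack's base; heights step down from 102 mm on the dowel at the printer's end through 76 and 54 to 32 mm at the other end (((y of printer in the frame of dowel_2 above 0 m and horizontal distance between roll_32 and dowel_4 below 0.014 m and z of roll_32 in the frame of dowel_4 between -0.005 and 0.005 m and horizontal distance between roll_54 and dowel_3 below 0.014 m and z of roll_54 in the frame of dowel_3 between -0.005 and 0.005 m and horizontal distance between roll_76 and dowel_2 below 0.014 m and z of roll_76 in the frame of dowel_2 between -0.005 and 0.005 m and horizontal distance between roll_102 and dowel_1 below 0.014 m and z of roll_102 in the frame of dowel_1 between -0.005 and 0.005 m) or (y of printer in the frame of dowel_2 below 0 m and horizontal distance between roll_32 and dowel_1 below 0.014 m and z of roll_32 in the frame of dowel_1 between -0.005 and 0.005 m and horizontal distance between roll_54 and dowel_2 below 0.014 m and z of roll_54 in the frame of dowel_2 between -0.005 and 0.005 m and horizontal distance between roll_76 and dowel_3 below 0.014 m and z of roll_76 in the frame of dowel_3 between -0.005 and 0.005 m and horizontal distance between roll_102 and dowel_4 below 0.014 m and z of roll_102 in the frame of dowel_4 between -0.005 and 0.005 m)) and angle between each of roll_32, roll_54, roll_76, roll_102's own z axis and vertical below 0.06 rad and linear speed of each of roll_32, roll_54, roll_76, roll_102 below 0.02 m/s and angular speed of each of roll_32, roll_54, roll_76, roll_102 below 0.2 rad/s); the robot touches nothing.
It fails at once if a roll is knocked over (tilted more than 1 rad) (angle between any of roll_32, roll_54, roll_76, roll_102's own z axis and vertical above 1 rad).
It fails at once if a roll is dropped (moves faster than 0.7 m/s, a fall of some 25 mm, while the fingers do not hold it) ((linear speed of roll_32 above 0.7 m/s and contact force between the fingers and roll_32 below 0.05 N) or (linear speed of roll_54 above 0.7 m/s and contact force between the fingers and roll_54 below 0.05 N) or (linear speed of roll_76 above 0.7 m/s and contact force between the fingers and roll_76 below 0.05 N) or (linear speed of roll_102 above 0.7 m/s and contact force between the fingers and roll_102 below 0.05 N)).
It fails at once if the carton knife is pushed away by more than 30 mm (distance of knife from where it was at the start of the episode above 0.03 m).
It also fails if it takes over 112 s, if anything falls off the work surface, if the arm or the gripper's body presses on something with over 40 N, if the wrist force passes 120 N, or if a joint passes its speed limit or range.

ROBOT

A 6-joint arm with a two-finger parallel gripper is mounted at the origin on the work surface. World frame = base frame: x ahead of the robot, y to its left, z up, the work surface at z = 0. Lengths are in m, angles in rad, forces in N, time in s.
With the tool pointing down it reaches from about 0.25 to 0.775 m from the base axis. Payload 4 kg.
Tool frame: the origin (TCP) lies at the very end of the fingers, on their centre line; the grasp point (between the pads) lies 19 mm behind it; z points along the fingers, y is the line along which they close (so a half turn about z gives the same grasp; the last joint's range is limited). The gripper opens to 94 mm and grips with 3 to 60 N. Pads are 16 mm wide; open, the fingers measure 119 mm over their backs; the gripper's body (75 mm by 177 mm) begins 78 mm behind the grasp point.
Start: joints at [-1.354, 0.087, 1.371, -0, 1.684, -0.103], TCP at [0.173, -0.522, 0.185] pointing down, gripper open.
Joint ranges: [-3.1, 3.1], [-0.76, 2.03], [0.27, 2.55], [-1.08, 4.22], [0.17, 2.65], [-2.57, 2.57]. Speed limits (rad/s): [2.79, 2.79, 3.14, 3.14, 3.14, 3.14].

INTERFACE

Orientations are given as a unit quaternion [w, x, y, z].
In Python, from rig import ctrl, imaging, ticket gives the robot as it stands. The module is installed in compiled form; this text tells all that it offers.
- The arm moves only by the shell command python3 -m pendant 'ROWS' [FORCE]. ROWS is JSON, a list that holds one entry, the list of rows, each a list of 7 numbers: the shift along the tool's x, y, z in units of 30 mm (1.0 is 30 mm), then the turn, a rotation vector about the tool's x, y, z in units of 5 degrees (1.0 is 5 degrees), then the finger opening in mm, from 0 to 94. In form: [[[dx, dy, dz, ax, ay, az, gripper], ...]]. A call has 1 to 20 rows; each row shifts and turns the commanded pose from where the row before left it, along the tool's axes as they then stand; what a row does not reach is not made up. A row lasts 1/12 s, in which the tool goes at most 41.7 mm and 7.16 degrees, less where a joint would pass 70% of its speed; a pose out of reach is approached as far as the arm can. A call is refused whole if a number of a shift passes 1 or a number of a turn 1, either way. A call with a gripper value outside its range is refused whole. The fingers move at their own pace and stop on an object; FORCE is the grip in N (left out, the last holds). Time passes only in rows, so rows that do not move let the fingers close. It gives the time, the measured TCP pose, the force, the opening and the grip force at its end, in the units of the state.
- ctrl.state(): the state, without advancing time (a new reading comes with each control period).
- imaging.snapshot(name): name is "side" or "top"; returns a dict with "image" (480x640x3 uint8, blue, green, red), "camera_matrix" (3x3 intrinsics, pixels), "dist_coeffs" ([k1, k2, p1, p2, k3] as OpenCV has them; the pictures are not rectified), "extrinsics" (4x4, takes a point from camera to world coordinates). Camera axes: x right, y up, looking along -z (the intrinsics and any distortion apply to the point x, -y, -z); pixel columns grow to the right and rows downward; lengths in m; the calibration is good to about 2 mm. A picture is of the moment at which its call begins. There is no depth.
- ticket.hand_in(): hands the job in; it is judged then, once.
The state is a dict: "time_s": time; "joints": joint angles; "qvel": joint speeds; "joint_torque": joint torques, N m; "ee_pos": TCP position; "ee_rot": TCP orientation; "contact_force": force on the tool from outside, world axes, zero at the start; "moment": the same for the moment, N m; "finger_gap": opening from 0.0 (shut) to 1.0 (fully open); "finger_force": force on a finger pad.
Only numpy, scipy, OpenCV 4.12 (cv2) and the standard library are available. Lean on these libraries where they do the work, as an engineer would, in place of code of your own. Each camera call takes 0.05 s, during which the arm holds its last target. There are 200 camera calls.

## Working session

There is one attempt and no reset: what is moved stays moved. The work goes in short steps, Python scripts to look and compute and a shell command to move; the robot and the scene stay as the last step left them, time stands still between calls to the robot, and variables do not carry over. Pictures are saved under pics/ and viewed, at most 14 in all, crops included, and the job is handed in when it is done.

```bash
mkdir -p pics; cat > h.py <<'E'
import numpy as np, cv2
from rig import ctrl, imaging, ticket
def snap(n,f=None):
    s=imaging.snapshot(n)
    if f: cv2.imwrite('pics/'+f,s['image'])
    return s
def ray(s,uv):
    p=cv2.undistortPoints(np.array(uv,float).reshape(-1,1,2),np.array(s['camera_matrix']),np.array(s['dist_coeffs'])).reshape(-1,2)
    E=np.array(s['extrinsics']); d=np.c_[p[:,0],-p[:,1],-np.ones(len(p))]@E[:3,:3].T
    return E[:3,3],d
def onz(s,uv,z):
    o,d=ray(s,uv); return o+d*((z-o[2])/d[:,2])[:,None]
def proj(s,P):
    E=np.array(s['extrinsics']); c=(np.atleast_2d(P)-E[:3,3])@E[:3,:3]; c=c*[1,-1,-1]
    return cv2.projectPoints(c,np.zeros(3),np.zeros(3),np.array(s['camera_matrix']),np.array(s['dist_coeffs']))[0].reshape(-1,2)
E
python3 - <<'E'
from h import *
for n in('top','side'):
    s=snap(n,n+'0.png'); print(n,np.array(s['extrinsics']).round(3),np.array(s['camera_matrix']).round(1))
st=ctrl.state();print(st)
E
```

```text
top [[ 0.027  0.993 -0.118  0.403]
 [-1.     0.027  0.003 -0.002]
 [ 0.006  0.118  0.993  1.153]
 [ 0.     0.     0.     1.   ]] [[521.4   0.  322.3]
 [  0.  521.4 234.6]
 [  0.    0.    1. ]]
side [[-0.777  0.361 -0.516 -0.324]
 [-0.63  -0.47   0.618  1.056]
 [-0.019  0.805  0.593  1.053]
 [ 0.     0.     0.     1.   ]] [[623.4   0.  324.6]
 [  0.  623.4 236.6]
 [  0.    0.    1. ]]
{'time_s': 0.1, 'joints': array([-1.35410329e+00,  8.78703004e-02,  1.37208343e+00,  4.13808155e-05,
        1.68357866e+00, -1.03100953e-01]), 'qvel': array([-5.69960560e-04, -2.11237028e-03, -4.51311357e-03, -1.74907982e-04,
       -3.11033014e-06,  1.18205901e-04]), 'joint_torque': array([ 2.17632296e-03, -3.41250193e+01, -3.03302264e+01,  7.20325112e-02,
        3.03418993e-02, -1.00432935e-04]), 'ee_pos': array([ 0.17280113, -0.52160039,  0.18373714]), 'ee_rot': array([-9.69468088e-04,  9.87242856e-01,  1.59218722e-01, -3.45268195e-05]), 'contact_force': array([ 0.78236502, -0.13147548,  0.50853848]), 'moment': array([-0.0130257 ,  0.03106658, -0.03106251]), 'finger_force': 0.0, 'finger_gap': 0.9981424198431138}
```

View pics/top0.png

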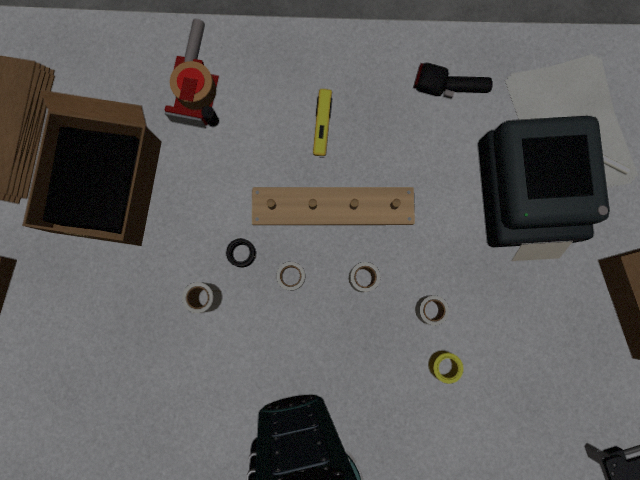

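View pics/side0.png

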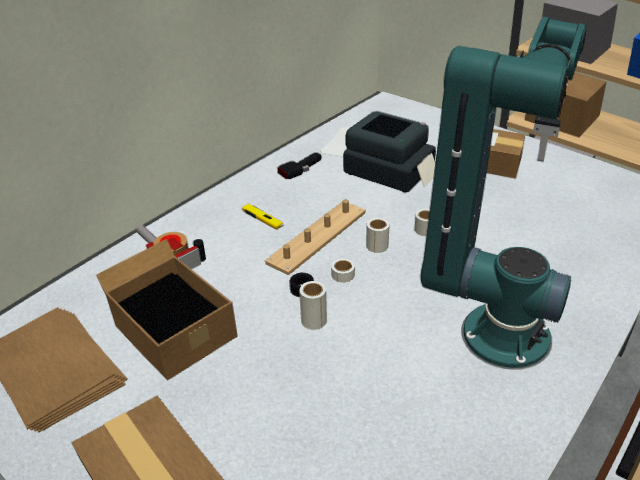

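The top view shows the printer on the right (-y), so the 102 roll goes on dowel_4 and the 32 on dowel_1. The dowel tops are near (271,204), (313,204), (354,204) and (396,204). The white rolls are near (200,298), (291,276), (364,277) and (432,310). The side view suggests that the left one is the tallest and the (291,276) one is the shortest.

```bash
python3 - <<'E'
from h import *
a=cv2.imread('pics/top0.png')[180:340,160:480]
a=cv2.resize(a,None,fx=2.5,fy=2.5,interpolation=cv2.INTER_CUBIC)
b=cv2.imread('pics/side0.png')[190:340,250:450]
b=cv2.resize(b,None,fx=1.3,fy=1.3,interpolation=cv2.INTER_CUBIC)
c=np.zeros((600,800,3),np.uint8);c[:400]=np.clip(a*1.4,0,255);c[400:400+b.shape[0],:b.shape[1]]=b
cv2.imwrite('pics/c.png',c)
im=cv2.imread('pics/top0.png');hsv=cv2.cvtColor(im,cv2.COLOR_BGR2HSV)
for u,v in[(200,298),(291,276),(364,277),(432,310)]:
    print([tuple(hsv[v,x]) for x in range(u-20,u+21,2)])
E
```

```text
[(np.uint8(120), np.uint8(6), np.uint8(122)), (np.uint8(20), np.uint8(6), np.uint8(123)), (np.uint8(20), np.uint8(6), np.uint8(122)), (np.uint8(14), np.uint8(65), np.uint8(83)), (np.uint8(8), np.uint8(85), np.uint8(33)), (np.uint8(12), np.uint8(244), np.uint8(23)), (np.uint8(16), np.uint8(194), np.uint8(25)), (np.uint8(21), np.uint8(114), np.uint8(29)), (np.uint8(18), np.uint8(118), np.uint8(26)), (np.uint8(20), np.uint8(93), np.uint8(41)), (np.uint8(120), np.uint8(6), np.uint8(121)), (np.uint8(135), np.uint8(4), np.uint8(119)), (np.uint8(108), np.uint8(11), np.uint8(121)), (np.uint8(120), np.uint8(4), np.uint8(121)), (np.uint8(16), np.uint8(100), np.uint8(74)), (np.uint8(30), np.uint8(6), np.uint8(122)), (np.uint8(18), np.uint8(12), np.uint8(104)), (np.uint8(30), np.uint8(33), np.uint8(46)), (np.uint8(17), np.uint8(50), np.uint8(46)), (np.uint8(19), np.uint8(42), np.uint8(49)), (np.uint8(25), np.uint8(35), np.uint8(44))]
[(np.uint8(120), np.uint8(2), np.uint8(115)), (np.uint8(90), np.uint8(2), np.uint8(121)), (np.uint8(120), np.uint8(2), np.uint8(112)), (np.uint8(45), np.uint8(8), n
[... 1943 characters left out ...]
 np.uint8(8), np.uint8(122)), (np.uint8(15), np.uint8(113), np.uint8(79)), (np.uint8(105), np.uint8(8), np.uint8(121)), (np.uint8(150), np.uint8(6), np.uint8(123)), (np.uint8(100), np.uint8(6), np.uint8(124)), (np.uint8(90), np.uint8(2), np.uint8(121)), (np.uint8(90), np.uint8(2), np.uint8(120)), (np.uint8(135), np.uint8(4), np.uint8(122)), (np.uint8(10), np.uint8(48), np.uint8(48)), (np.uint8(18), np.uint8(137), np.uint8(28)), (np.uint8(15), np.uint8(200), np.uint8(23)), (np.uint8(15), np.uint8(124), np.uint8(78)), (np.uint8(36), np.uint8(10), np.uint8(123)), (np.uint8(30), np.uint8(2), np.uint8(124)), (np.uint8(150), np.uint8(2), np.uint8(121)), (np.uint8(120), np.uint8(4), np.uint8(121))]
```

View pics/c.png

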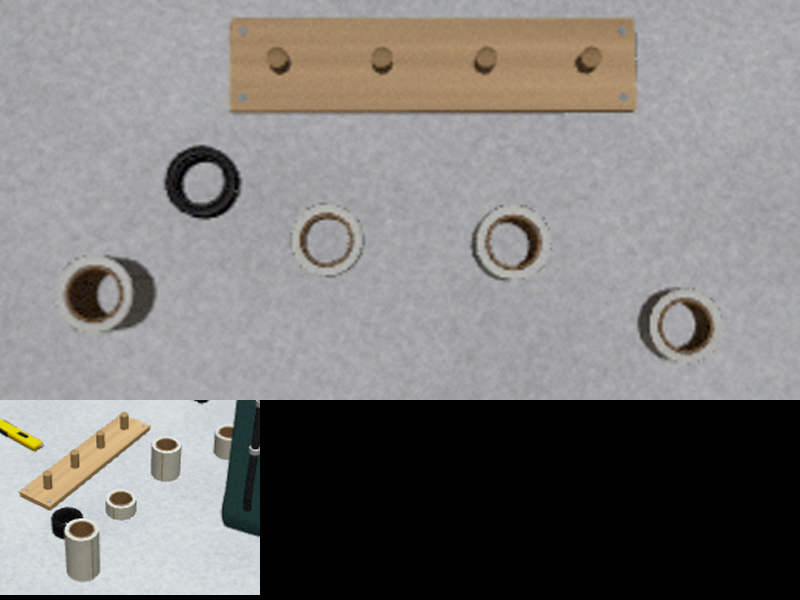

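```bash
cat > meas.py <<'E'
from h import *
def circ(s,u,v,h,r=22):
    im=s['image'].astype(np.int16); B,G,R=[cv2.GaussianBlur(im[...,i].astype(np.float32),(0,0),.6) for i in range(3)]
    m=((R-B>2)&(R>98)).astype(np.uint8); w=np.zeros_like(m); cv2.circle(w,(u,v),r,1,-1); m&=w
    n,l,st,_=cv2.connectedComponentsWithStats(m); k=1+st[1:,4].argmax()
    c=cv2.findContours((l==k).astype(np.uint8),cv2.RETR_EXTERNAL,cv2.CHAIN_APPROX_NONE)[0][0].reshape(-1,2)
    hull=cv2.convexHull(c); P=onz(s,c,h)[:,:2]*1000
    (x,y),rad=cv2.minEnclosingCircle(P.astype(np.float32)); e=cv2.fitEllipse(P.astype(np.float32))
    return np.array([x,y])/1000,rad,np.array(e[0])/1000,e[1]
def rack(s):
    hsv=cv2.cvtColor(s['image'],cv2.COLOR_BGR2HSV); m=cv2.inRange(hsv,(8,60,60),(25,255,255)); m[:160]=0;m[250:]=0;m[:,:240]=0;m[:,430:]=0
    m=cv2.morphologyEx(m,cv2.MORPH_CLOSE,np.ones((9,9)))
    c=max(cv2.findContours(m,cv2.RETR_EXTERNAL,cv2.CHAIN_APPROX_NONE)[0],key=cv2.contourArea).reshape(-1,2)
    r=cv2.minAreaRect((onz(s,c,.015)[:,:2]*1000).astype(np.float32)); return r,cv2.boxPoints(r)
E
python3 - <<'E'
from meas import *
s=snap('top');t=snap('side')
for n,u,v,h in[('102',200,298,.102),('32',291,276,.032),('76',364,277,.076),('54',432,310,.054)]:
    a=circ(s,u,v,h); print(n,[np.round(q,4) for q in a], 'side top/bot',proj(t,[[*a[0],h],[*a[0],0]]).round(0).tolist())
r,b=rack(s);print(r,b)
for u,v in[(271.5,203.5),(312.5,203.5),(354,203.5),(395.5,203.5)]:print(onz(s,(u,v),.055).round(4))
E
```

```text
102 [array([0.395 , 0.2408]), np.float64(31.0492), array([0.3955, 0.2405]), array([57.3761, 58.714 ])] side top/bot [[313.0, 289.0], [314.0, 321.0]]
32 [array([0.4459, 0.0609]), np.float64(30.4007), array([0.4456, 0.0603]), array([57.1879, 57.9133])] side top/bot [[343.0, 266.0], [343.0, 275.0]]
76 [array([ 0.4471, -0.0952]), np.float64(30.3706), array([ 0.4468, -0.0949]), array([57.5789, 58.9979])] side top/bot [[378.0, 224.0], [377.0, 246.0]]
54 [array([ 0.3813, -0.2411]), np.float64(30.6601), array([ 0.3815, -0.2416]), array([57.3219, 57.8123])] side top/bot [[426.0, 215.0], [425.0, 230.0]]
((604.1281127929688, -27.001876831054688), (83.0390625, 358.3794250488281), 1.5657840967178345) [[ 557.7278   150.98642]
 [ 567.5204  -207.25919]
 [ 650.52844 -204.99017]
 [ 640.73584  153.25543]]
[[0.5976 0.1049 0.055 ]]
[[0.6    0.0174 0.055 ]]
[[ 0.6025 -0.0712  0.055 ]]
[[ 0.6049 -0.1599  0.055 ]]
```

The sizes and heights agree, and the projected tops match the side view. Next I turn the tool so that it closes along world x (tool x = +y, tool y = +x).

```bash
cat > go.py <<'E'
import sys
from h import *
from scipy.spatial.transform import Rotation as Ro
st=ctrl.state();q=st['ee_rot'];R=Ro.from_quat(np.r_[q[1:],q[0]])
T=np.array([float(v) for v in sys.argv[1:4]])
W=Ro.from_matrix(np.array([[0,1,0],[1,0,0],[0,0,-1.]]))
print('t',st['time_s'],'pos',st['ee_pos'].round(4),'shift units',(R.inv().apply(T-st['ee_pos'])/.03).round(2),'turn units',((R.inv()*W).as_rotvec(degrees=True)/5).round(2),'F',st['contact_force'].round(1),'gap',round(st['finger_gap']*94,1),'ff',round(st['finger_force'],1))
E
python3 -m pendant '[[[0,0,0,0,0,-0.5,94],[0,0,0,0,0,-1,94],[0,0,0,0,0,-1,94],[0,0,0,0,0,-1,94],[0,0,0,0,0,-1,94],[0,0,0,0,0,-1,94],[0,0,0,0,0,-1,94],[0,0,0,0,0,-1,94],[0,0,0,0,0,-1,94],[0,0,0,0,0,-1,94],[0,0,0,0,0,-1,94],[0,0,0,0,0,-1,94],[0,0,0,0,0,-1,94],[0,0,0,0,0,-1,94],[0,0,0,0,0,-0.8,94],[0,0,0,0,0,0,94]]]' 15
python3 go.py .395 .2405 .184
```

```text
time_s: 1.53
ee_pos: [0.1729, -0.522, 0.1845]
ee_rot: [-0.0, 0.708, 0.706, 0.0]
contact_force: [-0.0, 0.1, 0.1]
finger_gap: 0.999
finger_force: 0.0
t 1.5333 pos [ 0.1729 -0.522   0.1845] shift units [25.43  7.35  0.03] turn units [-0.   -0.01 -0.02] F [-0.   0.1  0.1] gap 93.9 ff 0.0
```

```bash
python3 -m pendant '[[[0.4,0.12,0,0,0,0,94],[0.8,0.23,0,0,0,0,94],[0.8,0.23,0,0,0,0,94],[0.8,0.23,0,0,0,0,94],[0.8,0.23,0,0,0,0,94],[0.8,0.23,0,0,0,0,94],[0.8,0.23,0,0,0,0,94],[0.8,0.23,0,0,0,0,94],[0.8,0.23,0,0,0,0,94],[0.8,0.23,0,0,0,0,94],[0.8,0.23,0,0,0,0,94],[0.8,0.23,0,0,0,0,94],[0.8,0.23,0,0,0,0,94],[0.8,0.23,0,0,0,0,94],[0.8,0.23,0,0,0,0,94],[0.8,0.23,0,0,0,0,94],[0.8,0.23,0,0,0,0,94]]]' >/dev/null
python3 -m pendant '[[[0.8,0.23,0,0,0,0,94],[0.8,0.23,0,0,0,0,94],[0.8,0.23,0,0,0,0,94],[0.8,0.23,0,0,0,0,94],[0.8,0.23,0,0,0,0,94],[0.8,0.23,0,0,0,0,94],[0.8,0.23,0,0,0,0,94],[0.8,0.23,0,0,0,0,94],[0.8,0.23,0,0,0,0,94],[0.8,0.23,0,0,0,0,94],[0.8,0.23,0,0,0,0,94],[0.8,0.23,0,0,0,0,94],[0.8,0.23,0,0,0,0,94],[0.8,0.23,0,0,0,0,94],[0.6,0.23,0,0,0,0,94],[0.2,0,0,0,0,0,94],[0,0,0,0,0,0,94],[0,0,0,0,0,0,94]]]'
python3 go.py .395 .2405 .046
```

```text
time_s: 4.45
ee_pos: [0.3919, 0.2328, 0.1846]
ee_rot: [0.0, 0.708, 0.706, -0.001]
contact_force: [-0.2, 0.5, 0.5]
finger_gap: 0.999
finger_force: 0.0
t 4.45 pos [0.3919 0.2328 0.1846] shift units [0.26 0.1  4.62] turn units [-0.01  0.01 -0.04] F [-0.2  0.5  0.5] gap 93.9 ff 0.0
```

```bash
python3 -m pendant '[[[0.26,0.1,0,0,0,0,94],[0,0,0.5,0,0,0,94],[0,0,0.7,0,0,0,94],[0,0,0.7,0,0,0,94],[0,0,0.7,0,0,0,94],[0,0,0.7,0,0,0,94],[0,0,0.7,0,0,0,94],[0,0,0.4,0,0,0,94],[0,0,0.2,0,0,0,94],[0,0,0,0,0,0,94]]]' >/dev/null
python3 go.py .395 .2405 .046
python3 -m pendant '[[[0,0,0,0,0,0,70],[0,0,0,0,0,0,64],[0,0,0,0,0,0,60],[0,0,0,0,0,0,56],[0,0,0,0,0,0,50],[0,0,0,0,0,0,50],[0,0,0,0,0,0,50],[0,0,0,0,0,0,50],[0,0,0,0,0,0,50]]]' 15
```

```text
t 5.2833 pos [0.3948 0.24   0.0454] shift units [ 0.02  0.01 -0.02] turn units [-0.03  0.01 -0.05] F [ 0.1 -0.2 -0.4] gap 93.6 ff 0.0
time_s: 6.03
ee_pos: [0.396, 0.2412, 0.0474]
ee_rot: [0.0, 0.708, 0.706, 0.0]
contact_force: [-1.2, -1.1, 5.6]
finger_gap: 0.664
finger_force: 15.0
```

```bash
python3 -m pendant '[[[0,0,-0.2,0,0,0,50],[0,0,-0.4,0,0,0,50],[0,0,-0.5,0,0,0,50],[0,0,-0.5,0,0,0,50],[0,0,-0.5,0,0,0,50],[0,0,-0.5,0,0,0,50],[0,0,-0.5,0,0,0,50],[0,0,-0.3,0,0,0,50],[0,0,0,0,0,0,50],[0,0,0,0,0,0,50]]]'
python3 go.py .6065 -.161 .147
```

```text
time_s: 6.87
ee_pos: [0.3958, 0.2409, 0.1484]
ee_rot: [0.0, 0.708, 0.706, -0.0]
contact_force: [0.1, -0.3, -2.8]
finger_gap: 0.659
finger_force: 15.0
t 6.8667 pos [0.3958 0.2409 0.1484] shift units [-13.38   7.07   0.05] turn units [-0.    0.   -0.04] F [ 0.1 -0.3 -2.8] gap 61.9 ff 15.0
```

```bash
python3 -m pendant '[[[-0.4,0.2,0,0,0,0,50],[-0.75,0.4,0,0,0,0,50],[-0.75,0.4,0,0,0,0,50],[-0.75,0.4,0,0,0,0,50],[-0.75,0.4,0,0,0,0,50],[-0.75,0.4,0,0,0,0,50],[-0.75,0.4,0,0,0,0,50],[-0.75,0.4,0,0,0,0,50],[-0.75,0.4,0,0,0,0,50],[-0.75,0.4,0,0,0,0,50],[-0.75,0.4,0,0,0,0,50],[-0.75,0.4,0,0,0,0,50],[-0.75,0.4,0,0,0,0,50],[-0.75,0.4,0,0,0,0,50],[-0.75,0.4,0,0,0,0,50],[-0.75,0.4,0,0,0,0,50],[-0.75,0.4,0,0,0,0,50],[-0.6,0.3,0,0,0,0,50],[-0.4,0.17,0,0,0,0,50],[0,0,0,0,0,0,50]]]' >/dev/null
python3 -m pendant '[[[0,0,0,0,0,0,50],[0,0,0,0,0,0,50],[0,0,0,0,0,0,50]]]'
python3 - <<'E'
from h import *
s=snap('top','t1.png');t=snap('side','s1.png')
a=s['image'][150:330,220:460];b=t['image'][150:330,240:480]
cv2.imwrite('pics/d.png',np.hstack([cv2.resize(a,(400,300)),cv2.resize(b,(400,300))]))
E
python3 go.py .6065 -.161 .063
```

```text
time_s: 8.78
ee_pos: [0.6062, -0.1603, 0.1488]
ee_rot: [-0.0, 0.708, 0.707, 0.0]
contact_force: [-0.7, 1.0, -2.0]
finger_gap: 0.663
finger_force: 15.0
t 8.8833 pos [ 0.6064 -0.1605  0.1491] shift units [-0.02  0.    2.87] turn units [ 0.   -0.   -0.02] F [-0.7  1.2 -1.8] gap 62.3 ff 15.0
```

View pics/d.png

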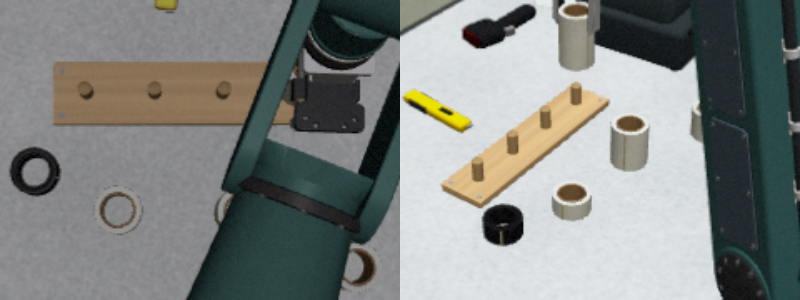

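The 102 roll hangs upright over the rightmost dowel, so I lower it.

```bash
python3 -m pendant '[[[0,0,0.3,0,0,0,50],[0,0,0.5,0,0,0,50],[0,0,0.5,0,0,0,50],[0,0,0.5,0,0,0,50],[0,0,0.5,0,0,0,50],[0,0,0.3,0,0,0,50],[0,0,0.1,0,0,0,50],[0,0,0,0,0,0,50],[0,0,0,0,0,0,50]]]'
python3 -m pendant '[[[0,0,0.03,0,0,0,50],[0,0,0.03,0,0,0,50],[0,0,0.03,0,0,0,50],[0,0,0,0,0,0,50],[0,0,0,0,0,0,50]]]'
```

```text
time_s: 9.63
ee_pos: [0.607, -0.1617, 0.0684]
ee_rot: [0.0, 0.708, 0.706, 0.0]
contact_force: [-0.2, 0.2, -1.2]
finger_gap: 0.661
finger_force: 15.0
time_s: 10.05
ee_pos: [0.6067, -0.1617, 0.0653]
ee_rot: [0.0, 0.708, 0.706, 0.0]
contact_force: [-0.4, -0.3, -2.0]
finger_gap: 0.659
finger_force: 15.0
```

```bash
python3 -m pendant '[[[0,0,0.03,0,0,0,50],[0,0,0.03,0,0,0,50],[0,0,0,0,0,0,50],[0,0,0,0,0,0,50]]]'
python3 -m pendant '[[[0,0,0.03,0,0,0,50],[0,0,0.03,0,0,0,50],[0,0,0,0,0,0,50],[0,0,0,0,0,0,50]]]'
```

```text
time_s: 10.38
ee_pos: [0.6065, -0.1617, 0.0631]
ee_rot: [-0.0, 0.708, 0.706, -0.0]
contact_force: [-0.9, 0.4, -1.4]
finger_gap: 0.662
finger_force: 15.0
time_s: 10.72
ee_pos: [0.6067, -0.1618, 0.0625]
ee_rot: [0.0, 0.708, 0.706, 0.0]
contact_force: [-1.9, 0.6, 3.9]
finger_gap: 0.661
finger_force: 15.0
```

```bash
python3 -m pendant '[[[0,0,0,0,0,0,64],[0,0,0,0,0,0,68],[0,0,0,0,0,0,80],[0,0,0,0,0,0,94],[0,0,0,0,0,0,94],[0,0,0,0,0,0,94],[0,0,-0.3,0,0,0,94],[0,0,-0.6,0,0,0,94],[0,0,-0.7,0,0,0,94],[0,0,-0.7,0,0,0,94],[0,0,-0.6,0,0,0,94],[0,0,-0.3,0,0,0,94],[0,0,0,0,0,0,94],[0,0,0,0,0,0,94]]]'
python3 go.py .447 -.095 .16
```

```text
time_s: 11.88
ee_pos: [0.6068, -0.1617, 0.1578]
ee_rot: [0.0, 0.708, 0.706, 0.0]
contact_force: [0.4, -0.2, -0.8]
finger_gap: 0.997
finger_force: 0.0
t 11.8833 pos [ 0.6068 -0.1617  0.1578] shift units [ 2.21 -5.33 -0.08] turn units [ 0.01  0.01 -0.04] F [ 0.4 -0.2 -0.8] gap 93.7 ff 0.0
```

Now the 76 roll.

```bash
python3 -m pendant '[[[0.1,-0.3,0,0,0,0,94],[0.3,-0.7,0,0,0,0,94],[0.3,-0.7,0,0,0,0,94],[0.3,-0.7,0,0,0,0,94],[0.3,-0.7,0,0,0,0,94],[0.3,-0.7,0,0,0,0,94],[0.3,-0.7,0,0,0,0,94],[0.2,-0.5,0,0,0,0,94],[0.11,-0.33,0,0,0,0,94],[0,0,0,0,0,0,94],[0,0,0,0,0,0,94],[0,0,0,0,0,0,94]]]' >/dev/null
python3 go.py .447 -.095 .035
```

```text
t 12.8833 pos [ 0.4474 -0.0952  0.157 ] shift units [ 0.01 -0.01  4.07] turn units [-0.    0.   -0.04] F [ 0.2  0.2 -0.5] gap 94.2 ff 0.0
```

```bash
python3 -m pendant '[[[0,0,0.4,0,0,0,94],[0,0,0.7,0,0,0,94],[0,0,0.7,0,0,0,94],[0,0,0.7,0,0,0,94],[0,0,0.7,0,0,0,94],[0,0,0.5,0,0,0,94],[0,0,0.3,0,0,0,94],[0,0,0,0,0,0,94],[0,0,0,0,0,0,70],[0,0,0,0,0,0,64],[0,0,0,0,0,0,60],[0,0,0,0,0,0,56],[0,0,0,0,0,0,50],[0,0,0,0,0,0,50],[0,0,0,0,0,0,50],[0,0,0,0,0,0,50],[0,0,0,0,0,0,50]]]'
python3 -m pendant '[[[0,0,-0.2,0,0,0,50],[0,0,-0.4,0,0,0,50],[0,0,-0.5,0,0,0,50],[0,0,-0.5,0,0,0,50],[0,0,-0.5,0,0,0,50],[0,0,-0.4,0,0,0,50],[0,0,-0.2,0,0,0,50],[0,0,0,0,0,0,50],[0,0,0,0,0,0,50]]]'
python3 go.py .604 -.0716 .116
```

```text
time_s: 14.3
ee_pos: [0.4472, -0.095, 0.0382]
ee_rot: [0.0, 0.708, 0.706, 0.0]
contact_force: [-1.3, -0.1, 4.2]
finger_gap: 0.642
finger_force: 15.0
time_s: 15.05
ee_pos: [0.4468, -0.0948, 0.1181]
ee_rot: [-0.0, 0.708, 0.706, -0.0]
contact_force: [0.2, -0.1, -0.9]
finger_gap: 0.645
finger_force: 15.0
t 15.05 pos [ 0.4468 -0.0948  0.1181] shift units [0.79 5.24 0.07] turn units [-0.   -0.   -0.04] F [ 0.2 -0.1 -0.9] gap 60.7 ff 15.0
```

```bash
python3 - <<'E'
from h import *
s=snap('top');t=snap('side')
a=s['image'][150:330,220:460];b=t['image'][140:290,260:460]
cv2.imwrite('pics/e.png',np.hstack([cv2.resize(a,(400,300)),cv2.resize(b,(400,300),interpolation=cv2.INTER_CUBIC)]))
print(proj(t,[[.4468,-.0948,.137+.0-.019+.038-.002],[.4468,-.0948,.08]]))
E
```

```text
[[378.73961948 200.05534865]
 [377.88972454 222.97404517]]
```

View pics/e.png

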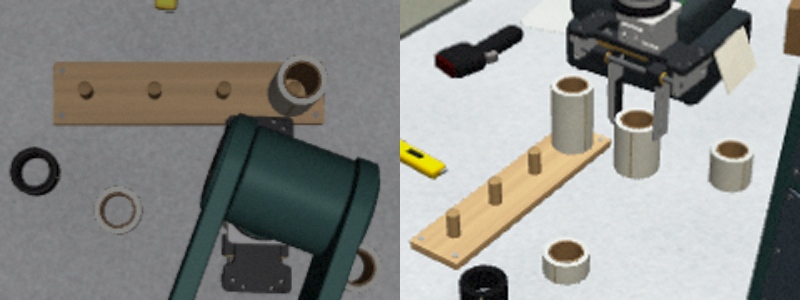

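The 102 roll sits on dowel 4. The 76 roll is held upright and centred (side px 378,201 against a predicted 379,200). On to dowel 3.

```bash
python3 -m pendant '[[[0.05,0.3,0,0,0,0,50],[0.1,0.6,0,0,0,0,50],[0.1,0.7,0,0,0,0,50],[0.1,0.7,0,0,0,0,50],[0.1,0.7,0,0,0,0,50],[0.1,0.7,0,0,0,0,50],[0.1,0.7,0,0,0,0,50],[0.1,0.5,0,0,0,0,50],[0.04,0.34,0,0,0,0,50],[0,0,0,0,0,0,50],[0,0,0,0,0,0,50],[0,0,0,0,0,0,50]]]' >/dev/null
python3 go.py .604 -.0716 .056
```

```text
t 16.15 pos [ 0.6036 -0.0716  0.1177] shift units [-0.    0.02  2.06] turn units [-0.02 -0.   -0.04] F [-0.   1.  -1.1] gap 60.4 ff 15.0
```

```bash
python3 -m pendant '[[[0,0,0.3,0,0,0,50],[0,0,0.5,0,0,0,50],[0,0,0.5,0,0,0,50],[0,0,0.4,0,0,0,50],[0,0,0.2,0,0,0,50],[0,0,0.1,0,0,0,50],[0,0,0.04,0,0,0,50],[0,0,0,0,0,0,50],[0,0,0,0,0,0,50]]]'
python3 -m pendant '[[[0,0,0.03,0,0,0,50],[0,0,0.03,0,0,0,50],[0,0,0,0,0,0,50],[0,0,0,0,0,0,50]]]'
```

```text
time_s: 16.9
ee_pos: [0.6048, -0.0718, 0.0582]
ee_rot: [0.001, 0.708, 0.706, 0.0]
contact_force: [0.7, 0.4, -0.8]
finger_gap: 0.641
finger_force: 15.0
time_s: 17.23
ee_pos: [0.6043, -0.0717, 0.0556]
ee_rot: [0.0, 0.708, 0.706, 0.0]
contact_force: [-0.9, 0.4, -0.7]
finger_gap: 0.643
finger_force: 15.0
```

```bash
python3 -m pendant '[[[0,0,0.03,0,0,0,50],[0,0,0.03,0,0,0,50],[0,0,0,0,0,0,50],[0,0,0,0,0,0,50]]]'
python3 -m pendant '[[[0,0,0.03,0,0,0,50],[0,0,0.03,0,0,0,50],[0,0,0,0,0,0,50],[0,0,0,0,0,0,50]]]'
```

```text
time_s: 17.57
ee_pos: [0.6041, -0.0716, 0.0535]
ee_rot: [-0.0, 0.708, 0.706, -0.0]
contact_force: [-0.6, -0.3, -1.3]
finger_gap: 0.64
finger_force: 15.0
time_s: 17.9
ee_pos: [0.6043, -0.0717, 0.0533]
ee_rot: [0.0, 0.708, 0.706, 0.0]
contact_force: [-3.4, 0.2, 5.4]
finger_gap: 0.64
finger_force: 15.0
```

```bash
python3 -m pendant '[[[0,0,0,0,0,0,64],[0,0,0,0,0,0,68],[0,0,0,0,0,0,80],[0,0,0,0,0,0,94],[0,0,0,0,0,0,94],[0,0,0,0,0,0,94],[0,0,-0.3,0,0,0,94],[0,0,-0.6,0,0,0,94],[0,0,-0.7,0,0,0,94],[0,0,-0.7,0,0,0,94],[0,0,-0.6,0,0,0,94],[0,0,-0.3,0,0,0,94],[0,0,0,0,0,0,94],[0,0,0,0,0,0,94]]]'
python3 go.py .3813 -.2411 .145
```

```text
time_s: 19.07
ee_pos: [0.6044, -0.0717, 0.1482]
ee_rot: [0.0, 0.708, 0.706, 0.0]
contact_force: [0.8, 0.8, -0.4]
finger_gap: 1.003
finger_force: 0.0
t 19.0667 pos [ 0.6044 -0.0717  0.1482] shift units [-5.67 -7.42  0.1 ] turn units [ 0.01  0.   -0.04] F [ 0.8  0.8 -0.4] gap 94.3 ff 0.0
```

```bash
python3 -m pendant '[[[-0.2,-0.3,0,0,0,0,94],[-0.5,-0.7,0,0,0,0,94],[-0.5,-0.7,0,0,0,0,94],[-0.5,-0.7,0,0,0,0,94],[-0.5,-0.7,0,0,0,0,94],[-0.5,-0.7,0,0,0,0,94],[-0.5,-0.7,0,0,0,0,94],[-0.5,-0.7,0,0,0,0,94],[-0.5,-0.7,0,0,0,0,94],[-0.5,-0.7,0,0,0,0,94],[-0.5,-0.5,0,0,0,0,94],[-0.3,-0.2,0,0,0,0,94],[-0.17,-0.12,0,0,0,0,94],[0,0,0,0,0,0,94],[0,0,0,0,0,0,94],[0,0,0,0,0,0,94]]]' >/dev/null
python3 go.py .3813 -.2411 .020
```

```text
t 20.4 pos [ 0.3816 -0.2405  0.1475] shift units [-0.02 -0.01  4.25] turn units [-0.   -0.01 -0.02] F [ 0.4  0.4 -0. ] gap 93.8 ff 0.0
```

```bash
python3 -m pendant '[[[0,0,0.4,0,0,0,94],[0,0,0.7,0,0,0,94],[0,0,0.7,0,0,0,94],[0,0,0.7,0,0,0,94],[0,0,0.7,0,0,0,94],[0,0,0.5,0,0,0,94],[0,0,0.35,0,0,0,94],[0,0,0.2,0,0,0,94],[0,0,0,0,0,0,94],[0,0,0,0,0,0,70],[0,0,0,0,0,0,64],[0,0,0,0,0,0,60],[0,0,0,0,0,0,56],[0,0,0,0,0,0,50],[0,0,0,0,0,0,50],[0,0,0,0,0,0,50],[0,0,0,0,0,0,50],[0,0,0,0,0,0,50]]]'
python3 -m pendant '[[[0,0,-0.2,0,0,0,50],[0,0,-0.4,0,0,0,50],[0,0,-0.5,0,0,0,50],[0,0,-0.5,0,0,0,50],[0,0,-0.5,0,0,0,50],[0,0,-0.5,0,0,0,50],[0,0,-0.4,0,0,0,50],[0,0,-0.2,0,0,0,50],[0,0,0,0,0,0,50],[0,0,0,0,0,0,50]]]'
python3 go.py .43 .0177 .116
```

```text
time_s: 21.9
ee_pos: [0.3815, -0.2415, 0.021]
ee_rot: [0.001, 0.708, 0.706, 0.0]
contact_force: [0.4, 0.1, 3.8]
finger_gap: 0.655
finger_force: 14.8
time_s: 22.73
ee_pos: [0.3809, -0.241, 0.1161]
ee_rot: [-0.0, 0.708, 0.706, -0.0]
contact_force: [0.3, 0.7, -0.8]
finger_gap: 0.653
finger_force: 14.8
t 22.7333 pos [ 0.3809 -0.241   0.1161] shift units [8.63 1.61 0.  ] turn units [-0.   -0.   -0.04] F [ 0.3  0.7 -0.8] gap 61.4 ff 14.8
```

```bash
python3 -m pendant '[[[0.3,0.05,0,0,0,0,50],[0.7,0.12,0,0,0,0,50],[0.7,0.12,0,0,0,0,50],[0.7,0.12,0,0,0,0,50],[0.7,0.12,0,0,0,0,50],[0.7,0.12,0,0,0,0,50],[0.7,0.12,0,0,0,0,50],[0.7,0.12,0,0,0,0,50],[0.7,0.12,0,0,0,0,50],[0.7,0.12,0,0,0,0,50],[0.7,0.12,0,0,0,0,50],[0.7,0.2,0,0,0,0,50],[0.4,0.2,0,0,0,0,50],[0.2,0.2,0,0,0,0,50],[0,0.2,0,0,0,0,50]]]' >/dev/null
python3 -m pendant '[[[0,0.4,0,0,0,0,50],[0,0.7,0,0,0,0,50],[0,0.7,0,0,0,0,50],[0,0.7,0,0,0,0,50],[0,0.7,0,0,0,0,50],[0,0.7,0,0,0,0,50],[0,0.5,0,0,0,0,50],[0,0.3,0,0,0,0,50],[0,0.2,0,0,0,0,50],[0,0,0,0,0,0,50],[0,0,0,0,0,0,50],[0,0,0,0,0,0,50]]]' >/dev/null
python3 go.py .6015 .0177 .036
```

```text
t 24.9833 pos [0.5897 0.0161 0.1164] shift units [0.05 0.4  2.68] turn units [-0.01  0.   -0.04] F [ 0.   0.1 -0.8] gap 61.3 ff 14.8
```

```bash
python3 -m pendant '[[[0.03,0.2,0,0,0,0,50],[0.02,0.2,0,0,0,0,50],[0,0,0,0,0,0,50],[0,0,0.3,0,0,0,50],[0,0,0.5,0,0,0,50],[0,0,0.5,0,0,0,50],[0,0,0.5,0,0,0,50],[0,0,0.4,0,0,0,50],[0,0,0.2,0,0,0,50],[0,0,0.1,0,0,0,50],[0,0,0.03,0,0,0,50],[0,0,0.03,0,0,0,50],[0,0,0,0,0,0,50],[0,0,0,0,0,0,50]]]'
python3 -m pendant '[[[0,0,0.03,0,0,0,50],[0,0,0.03,0,0,0,50],[0,0,0,0,0,0,50],[0,0,0,0,0,0,50]]]'
```

```text
time_s: 26.15
ee_pos: [0.6031, 0.0177, 0.0406]
ee_rot: [0.001, 0.708, 0.706, 0.001]
contact_force: [-0.2, 1.5, -0.6]
finger_gap: 0.654
finger_force: 14.8
time_s: 26.48
ee_pos: [0.6024, 0.0178, 0.0378]
ee_rot: [0.0, 0.708, 0.706, -0.0]
contact_force: [0.4, 0.1, -0.6]
finger_gap: 0.655
finger_force: 14.8
```

```bash
python3 -m pendant '[[[0,0,0.03,0,0,0,50],[0,0,0.02,0,0,0,50],[0,0,0,0,0,0,50],[0,0,0,0,0,0,50]]]'
python3 -m pendant '[[[0,0,0.03,0,0,0,50],[0,0,0.03,0,0,0,50],[0,0,0,0,0,0,50],[0,0,0,0,0,0,50]]]'
```

```text
time_s: 26.82
ee_pos: [0.6023, 0.0177, 0.0362]
ee_rot: [0.0, 0.708, 0.706, -0.0]
contact_force: [-0.7, -0.6, -0.6]
finger_gap: 0.656
finger_force: 14.8
time_s: 27.15
ee_pos: [0.6024, 0.0178, 0.036]
ee_rot: [0.0, 0.708, 0.706, 0.0]
contact_force: [-1.6, 0.9, 4.4]
finger_gap: 0.653
finger_force: 14.8
```

```bash
python3 -m pendant '[[[0,0,0,0,0,0,64],[0,0,0,0,0,0,68],[0,0,0,0,0,0,80],[0,0,0,0,0,0,94],[0,0,0,0,0,0,94],[0,0,0,0,0,0,94],[0,0,-0.3,0,0,0,94],[0,0,-0.6,0,0,0,94],[0,0,-0.7,0,0,0,94],[0,0,-0.7,0,0,0,94],[0,0,-0.4,0,0,0,94],[0,0,-0.2,0,0,0,94],[0,0,0,0,0,0,94]]]' >/dev/null
python3 -m pendant '[[[0.1,-0.3,0,0,0,0,94],[0.2,-0.7,0,0,0,0,94],[0.2,-0.7,0,0,0,0,94],[0.2,-0.7,0,0,0,0,94],[0.2,-0.7,0,0,0,0,94],[0.2,-0.7,0,0,0,0,94],[0.2,-0.7,0,0,0,0,94],[0.1,-0.4,0,0,0,0,94],[0.03,-0.3,0,0,0,0,94],[0,0,0,0,0,0,94],[0,0,0,0,0,0,94],[0,0,0,0,0,0,94]]]' >/dev/null
python3 - <<'E'
from h import *
t=snap('side','s2.png');b=t['image'][130:310,240:480]
cv2.imwrite('pics/f.png',cv2.resize(b,(640,480),interpolation=cv2.INTER_CUBIC))
E
python3 go.py .4457 .0607 .005
```

```text
t 29.2833 pos [0.4469 0.0609 0.1211] shift units [-0.01 -0.04  3.87] turn units [-0.    0.   -0.04] F [ 0.5 -0.4 -0.4] gap 93.8 ff 0.0
```

View pics/f.png

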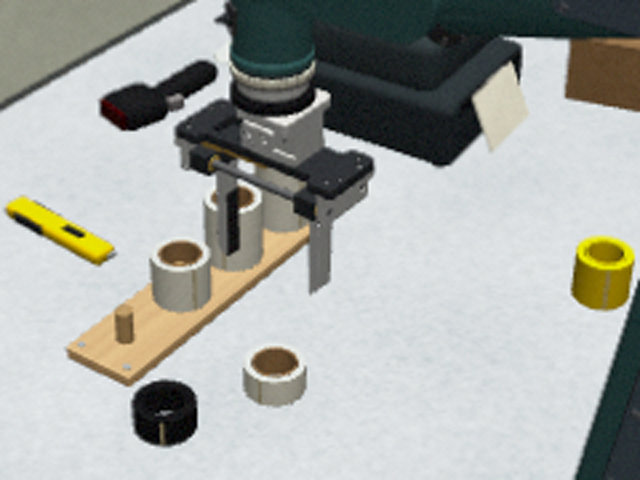

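The three rolls stand on dowels 4, 3 and 2, and the knife is untouched. Now the 32 roll.

```bash
python3 -m pendant '[[[0,0,0.3,0,0,0,94],[0,0,0.6,0,0,0,94],[0,0,0.7,0,0,0,94],[0,0,0.7,0,0,0,94],[0,0,0.6,0,0,0,94],[0,0,0.4,0,0,0,94],[0,0,0.25,0,0,0,94],[0,0,0.15,0,0,0,94],[0,0,0.1,0,0,0,94],[0,0,0,0,0,0,94],[0,0,0,0,0,0,94]]]'
python3 -m pendant '[[[0,0,0,0,0,0,70],[0,0,0,0,0,0,64],[0,0,0,0,0,0,60],[0,0,0,0,0,0,56],[0,0,0,0,0,0,50],[0,0,0,0,0,0,50],[0,0,0,0,0,0,50],[0,0,0,0,0,0,50],[0,0,0,0,0,0,50]]]'
python3 -m pendant '[[[0,0,-0.2,0,0,0,50],[0,0,-0.4,0,0,0,50],[0,0,-0.5,0,0,0,50],[0,0,-0.5,0,0,0,50],[0,0,-0.5,0,0,0,50],[0,0,-0.4,0,0,0,50],[0,0,-0.2,0,0,0,50],[0,0,0,0,0,0,50],[0,0,0,0,0,0,50]]]'
python3 go.py .599 .107 .087
```

```text
time_s: 30.2
ee_pos: [0.4472, 0.0611, 0.0081]
ee_rot: [0.0, 0.708, 0.706, 0.0]
contact_force: [0.5, 0.2, 0.4]
finger_gap: 0.999
finger_force: 0.0
time_s: 30.95
ee_pos: [0.4466, 0.0611, 0.0077]
ee_rot: [0.0, 0.708, 0.706, 0.0]
contact_force: [0.7, 0.4, 1.7]
finger_gap: 0.654
finger_force: 15.0
time_s: 31.7
ee_pos: [0.4464, 0.0611, 0.0883]
ee_rot: [0.0, 0.708, 0.706, -0.0]
contact_force: [-0.0, 0.0, -0.4]
finger_gap: 0.652
finger_force: 15.0
t 31.7 pos [0.4464 0.0611 0.0883] shift units [1.55 5.08 0.04] turn units [ 0.    0.   -0.04] F [-0.   0.  -0.4] gap 61.3 ff 15.0
```

```bash
python3 -m pendant '[[[0.3,0.2,0,0,0,0,50],[0.4,0.4,0,0,0,0,50],[0.4,0.6,0,0,0,0,50],[0.3,0.7,0,0,0,0,50],[0.1,0.7,0,0,0,0,50],[0.05,0.7,0,0,0,0,50],[0,0.7,0,0,0,0,50],[0,0.5,0,0,0,0,50],[0,0.3,0,0,0,0,50],[0,0.2,0,0,0,0,50],[0,0.08,0,0,0,0,50],[0,0,0,0,0,0,50],[0,0,0,0,0,0,50],[0,0,0,0,0,0,50]]]' >/dev/null
python3 go.py .5995 .107 .0235
```

```text
t 32.8667 pos [0.5984 0.1072 0.0886] shift units [-0.01  0.04  2.17] turn units [-0.    0.   -0.03] F [ 0.4  0.  -0.4] gap 61.5 ff 15.0
```

```bash
python3 -m pendant '[[[0,0.03,0.3,0,0,0,50],[0,0,0.5,0,0,0,50],[0,0,0.5,0,0,0,50],[0,0,0.4,0,0,0,50],[0,0,0.2,0,0,0,50],[0,0,0.1,0,0,0,50],[0,0,0.03,0,0,0,50],[0,0,0.03,0,0,0,50],[0,0,0.03,0,0,0,50],[0,0,0,0,0,0,50],[0,0,0,0,0,0,50]]]'
python3 -m pendant '[[[0,0,0.03,0,0,0,50],[0,0,0.02,0,0,0,50],[0,0,0,0,0,0,50],[0,0,0,0,0,0,50]]]'
```

```text
time_s: 33.78
ee_pos: [0.6004, 0.1072, 0.0264]
ee_rot: [0.0, 0.708, 0.706, 0.0]
contact_force: [1.0, -0.5, -0.1]
finger_gap: 0.654
finger_force: 15.0
time_s: 34.12
ee_pos: [0.5999, 0.1071, 0.0242]
ee_rot: [-0.0, 0.708, 0.706, -0.0]
contact_force: [-1.0, 0.2, -0.7]
finger_gap: 0.657
finger_force: 15.0
```

```bash
python3 -m pendant '[[[0,0,0.03,0,0,0,50],[0,0,0.02,0,0,0,50],[0,0,0,0,0,0,50],[0,0,0,0,0,0,50]]]'
python3 -m pendant '[[[0,0,0.03,0,0,0,50],[0,0,0.02,0,0,0,50],[0,0,0,0,0,0,50],[0,0,0,0,0,0,50]]]'
```

```text
time_s: 34.45
ee_pos: [0.6, 0.1072, 0.0227]
ee_rot: [0.0, 0.708, 0.706, -0.0]
contact_force: [-0.1, -0.2, -0.6]
finger_gap: 0.652
finger_force: 15.0
time_s: 34.78
ee_pos: [0.6, 0.1072, 0.0226]
ee_rot: [0.0, 0.708, 0.706, 0.0]
contact_force: [-2.1, -0.7, 5.5]
finger_gap: 0.653
finger_force: 15.0
```

Contact. I release, raise the arm, and back it off so it doesn't block the view.

```bash
python3 -m pendant '[[[0,0,0,0,0,0,64],[0,0,0,0,0,0,68],[0,0,0,0,0,0,80],[0,0,0,0,0,0,94],[0,0,0,0,0,0,94],[0,0,0,0,0,0,94],[0,0,-0.3,0,0,0,94],[0,0,-0.7,0,0,0,94],[0,0,-0.8,0,0,0,94],[0,0,-0.8,0,0,0,94],[0,0,-0.8,0,0,0,94],[0,0,-0.8,0,0,0,94],[0,0,-0.4,0,0,0,94],[0,0,0,0,0,0,94]]]' >/dev/null
python3 -m pendant '[[[0.2,-0.3,0,0,0,0,94],[0.5,-0.7,0,0,0,0,94],[0.5,-0.8,0,0,0,0,94],[0.5,-0.8,0,0,0,0,94],[0.5,-0.8,0,0,0,0,94],[0.5,-0.8,0,0,0,0,94],[0.5,-0.8,0,0,0,0,94],[0.5,-0.8,0,0,0,0,94],[0.5,-0.5,0,0,0,0,94],[0.5,-0.2,0,0,0,0,94],[0.5,0,0,0,0,0,94],[0.3,0,0,0,0,0,94],[0,0,0,0,0,0,94],[0,0,0,0,0,0,94]]]'
python3 - <<'E'
from meas import *
s=snap('top');t=snap('side')
a=s['image'][160:310,230:430];b=t['image'][160:310,240:440]
cv2.imwrite('pics/g.png',np.hstack([cv2.resize(a,(400,300),interpolation=cv2.INTER_CUBIC),cv2.resize(b,(400,300),interpolation=cv2.INTER_CUBIC)]))
for n,p,h in[('102',(.6067,-.1617),.117),('76',(.6043,-.0717),.091),('54',(.6024,.0178),.069),('32',(.6,.1072),.047)]:
    print(n,'top',proj(s,[[*p,h]]).round(0),'side',proj(t,[[*p,h],[*p,.015]]).round(0).tolist())
E
```

```text
time_s: 37.12
ee_pos: [0.4046, 0.2724, 0.1577]
ee_rot: [-0.0, 0.708, 0.706, -0.002]
contact_force: [0.3, -0.1, -0.4]
finger_gap: 0.999
finger_force: 0.0
102 top [[401. 197.]] side [[346.0, 182.0], [346.0, 212.0]]
76 top [[355. 200.]] side [[327.0, 204.0], [328.0, 226.0]]
54 top [[312. 201.]] side [[307.0, 225.0], [308.0, 241.0]]
32 top [[271. 203.]] side [[287.0, 248.0], [287.0, 257.0]]
```

View pics/g.png

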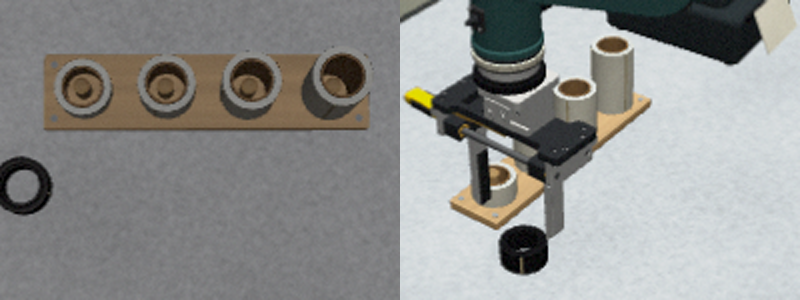

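All four rolls are on their dowels. Their tops in the top view are near px (271,203), (313,203), (355,202) and (401,199), as predicted. They stand upright and the gripper is clear.

```bash
python3 -c "
from rig import ticket
print(ticket.hand_in())"
```

```text
the job is handed in; nothing more can be done
None
```

All four label rolls stand on the dowel rack, stepping down from 102 mm at the printer's end to 32 mm at the other, with the carton knife left alone; I handed the job in at about 37 s of the 112 s, and no verdict came back.

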